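Load the optics carrier and hold it up level

TASK

Hang the orange filter holder by the hole in its foot on the carrier's red peg, foot flat on the white deck and frame at the deck's outer end away from the yellow handle; set it down gently, let go. Then lift the loaded carrier by the yellow handle straight up, about 10 cm clear of the black disc, keeping it level, and finish while still holding it there in the air, level and still. Leave everything else on the table where it is.

Things in the scene. Friction and masses are not known exactly. Their poses are not given: they have to be found in the camera images.
- holder: orange filter holder, about 110 g: a flat foot 34 (x) x 86 (y) x 8 (z) mm reaching from y = -66 to y = +20 mm, and on it an upright square frame 14 thick (x) x 40 wide (y) mm, from z = 8 to z = 48 mm, with a round amber glass in both faces. Origin: underside of the foot, below the centre of the frame. z up; the foot's holed end points to -y. Grip the frame across its 14 mm thickness (along x). Stands on the table at any of three places shared with the blue and grey holders
- eye (a point): centre of the 19 mm through hole in the orange holder's foot, at its underside: 50 mm from the holder's origin along its -y, height 0
- carrier: carrier, about 450 g, loose on the black disc: white deck 90 (x) x 280 (y) x 10 (z) mm; yellow handle across the middle; at y = +65 mm an upright red peg; at y = -95 mm a fixed dark lens tube 38 mm across, its top at z = 50 mm. Origin: centre of the deck's underside; z up, y along the deck towards the peg end. With the orange holder on the peg, frame outwards, it balances close to the middle of the handle
- handle (a point): middle of the yellow handle bar, 75 mm above the deck's underside. Bar 14 (x) x 80 (y) x 20 (z) mm, on two 8 mm wide dark uprights at y = -36 and +36 mm; free space under the bar between them. Grip it across its 14 mm width (along the carrier's x), fingertips may reach below the bar
- peg_foot (a point): foot of the red peg on the top face of the deck (z = 10 mm in the carrier), y = +65 mm. Peg 10 mm in diameter, upright, 35 mm tall, its top 8 mm tapering to 3.6 mm
- peg_tip (a point): top of the red peg, 35 mm above the deck's top face
- disc: fixed black round platform, 320 mm in diameter (a steel trim 2 mm farther out), 25 mm high, on which the carrier stands. Origin: centre of its underside; it does not turn
- blue_holder: same shape and size as the orange one, but all blue, standing on the table; a bystander, leave it alone. Origin: centre of the upright frame's underside
- grey_holder: same shape and size as the orange one, but all grey with green glass, standing on the table; a bystander, leave it alone. Origin: centre of the upright frame's underside
- driver: screwdriver 170 mm long lying beyond the disc; bystander
- jar: jar 48 mm across, 60 mm tall; bystander; origin: centre of its underside
- optics_case: flat black case 130 x 100 x 35 mm; bystander; origin: centre of its underside
- post_base: steel post 25 mm across on a 44 mm foot, 75 mm tall; bystander; origin: centre of its underside
- tube_ring: black ring 51 mm across, 12 mm tall, lying flat; bystander; origin: centre of its underside
Not all that is in view belongs to the job. Of the things that look like the holder, take the one that is nearest to the robot's base at the start.

How it is judged:
By the outcome, as a careful person would: the job done as asked, in the order asked, and still so for the second after the job is handed in, while the arm keeps its last pose, push and grip.
It also fails if it takes over 53 s, if anything falls off the work surface, if the arm or the gripper's body presses on something with over 40 N, if the wrist force passes 120 N, or if a joint passes its speed limit or range.

ROBOT

A 7-joint arm with a two-finger parallel gripper is mounted at the origin on the work surface. World frame = base frame: x ahead of the robot, y to its left, z up, the work surface at z = 0. Lengths are in m, angles in rad, forces in N, time in s.
With the tool pointing down it reaches from about 0.4 to 0.85 m from the base axis. Payload 10.4 kg.
Tool frame: the origin (TCP) lies midway between the tips of the shut fingers; the grasp point (between the pads) lies manip.pinch_z behind it (manip.pinch_z is the distance from the TCP to the grasp point, in m); z points along the fingers, y is the direction in which the jaws open and shut (so a half turn about z gives the same grasp; the last joint's range is limited). The gripper opens to 85 mm and grips with 20 to 120 N. Pads are 22 mm wide; open, the fingers measure 114 mm over their backs; the gripper's body (76 mm by 85 mm) begins 54 mm behind the grasp point. The pads swing forward as they close: fully open they stand 13 mm farther back than shut.
Start: joints at [1.103, 0.332, -0.065, 1.46, 0.022, 1.35, -0.088], TCP at [0.269, -0.564, 0.231] pointing down, gripper open.
Joint ranges: [-2.6, 2.6], [-0.5, 2.12], [-1.47, 1.34], [0.16, 2.42], [-1.27, 4.41], [0.06, 2.06], [-2.6, 2.6]. Speed limits (rad/s): [2.22, 2.22, 2.79, 2.79, 3.14, 3.14, 3.14].

INTERFACE

Orientations are given as a unit quaternion [x, y, z, w].
In Python, from workcell import manip gives the robot as it stands.
- The arm moves only by the shell command python3 -m handwheel 'ROWS' [FORCE]. ROWS is JSON, a list that holds one entry, the list of rows, each a list of 7 numbers: the shift along the tool's x, y, z in m, then the turn, a rotation vector about the tool's x, y, z in rad, then the finger opening in m, from 0 to 0.0854. In form: [[[tx, ty, tz, ax, ay, az, claw], ...]]. A call has 1 to 8 rows; each row is the pose to reach, as a shift and turn from the pose commanded when the call began, along the tool's axes at that moment; what a row does not reach only later rows make up. A row lasts 1/8 s, in which the tool goes at most 62.5 mm and 10.7 degrees, less where a joint would pass 70% of its speed; a pose out of reach is approached as far as the arm can. A call with a gripper value outside its range is refused whole. The fingers move at their own pace and stop on an object; FORCE is the grip in N (left out, the last holds). Time passes only in rows, so rows that repeat a pose let the fingers close. It gives the time, the measured TCP pose, the force and the opening at its end, in the units of the state.
- manip.get_obs(): the state, without advancing time (a new reading comes with each control period).
- manip.camera(name): name is "scene" or "top" or "wrist"; returns the picture (480x640x3 uint8, blue, green, red); there is no depth.
- manip.calibration(name): a dict with "fx", "fy", "cx", "cy" (pixels), "view" (4x4, takes a point from world to camera coordinates); the wrist camera has in their place "tool_from_camera" (4x4, takes a point from camera to tool coordinates, whose origin is the TCP and whose axes are the flange's). Camera axes: x right, y up, looking along -z (the intrinsics and any distortion apply to the point x, -y, -z); pixel columns grow to the right and rows downward; lengths in m; the calibration is good to about 2 mm. A picture is of the moment at which its call begins: read the wrist's pose just before it. calibration takes no time and is no camera call.
- manip.hand_in(): hands the job in, once; it reports no verdict.
The state is a dict: "clock": time; "joint_pos": joint angles; "joint_velocities": joint speeds; "tau": joint torques, N m; "position": TCP position; "ee_rot": TCP orientation; "ft_force": force on the tool from outside, world axes, zero at the start; "torque": the same for the moment, N m; "grip_width": opening from 0.0 (shut) to 1.0 (fully open).
Only numpy, scipy, OpenCV 4.12 (cv2) and the standard library are available. Lean on these libraries where they do the work, as an engineer would, in place of code of your own. Each camera call takes 0.05 s, during which the arm holds its last target.

## Working session

There is one attempt and no reset: what is moved stays moved. The work goes in short steps, Python scripts to look and compute and a shell command to move; the robot and the scene stay as the last step left them, time stands still between calls to the robot, and variables do not carry over. Pictures are saved under pics/ and viewed, and the job is handed in when it is done.

```bash
ls; mkdir -p pics
python3 - <<'E'
from workcell import manip
import cv2
print(manip.pinch_z)
o=manip.get_obs();print(o)
for n in ("scene","top","wrist"):
    im=manip.camera(n); cv2.imwrite(f"pics/{n}0.png",im); print(n,manip.calibration(n))
E
```

```text
pics
0.0187
{'clock': 0.0, 'joint_pos': array([ 1.10336724,  0.33290632, -0.06472867,  1.46094731,  0.02161113,
        1.34990491, -0.08850853]), 'joint_velocities': array([ 1.20260081e-03, -8.26850737e-04, -6.82204425e-04,  1.27228555e-03,
        6.45297509e-04, -2.25167738e-03,  9.98873862e-06]), 'tau': array([ 1.05203766e-03, -6.25445652e+01,  4.98421106e-02, -3.91606915e+01,
        1.61471096e-02,  9.85960913e-03,  1.10501927e-05]), 'position': array([ 0.26878245, -0.56382991,  0.23049164]), 'ee_rot': array([ 9.75362769e-01,  2.20605822e-01, -1.95799007e-04, -7.08267960e-04]), 'ft_force': array([ 0.126391  ,  0.14851162, -0.26496591]), 'torque': array([-0.02059548, -0.02318501, -0.01803479]), 'grip_width': 1.0016301419186209}
scene {'fx': 434.2243544376722, 'fy': 434.2243544376722, 'cx': 324.22701076164446, 'cy': 232.410548159637, 'view': array([[ 0.8229949 ,  0.56766672, -0.02083016, -0.45143428],
       [-0.28407392,  0.44304743,  0.85030052,  0.09963103],
       [ 0.49191606, -0.69387569,  0.52588508, -1.35028403],
       [ 0.        ,  0.        ,  0.        ,  1.        ]
[... 231 characters left out ...]
1.11516233e-02,  9.28147982e-02,
        -5.61616955e-01],
       [-9.27957749e-02, -2.21248715e-03,  9.95682705e-01,
        -1.37757913e+00],
       [ 0.00000000e+00,  0.00000000e+00,  0.00000000e+00,
         1.00000000e+00]])}
wrist {'fx': 420.4947329964658, 'fy': 420.4947329964658, 'cx': 321.4307503414745, 'cy': 243.58848363618856, 'tool_from_camera': array([[-7.64666291e-05,  9.60066874e-01,  2.79770607e-01,
         7.06133075e-02],
       [ 9.99999918e-01, -3.75792480e-05,  4.02276763e-04,
         1.13583540e-03],
       [ 3.96726163e-04,  2.79770615e-01, -9.60066792e-01,
        -1.43447277e-01],
       [ 0.00000000e+00,  0.00000000e+00,  0.00000000e+00,
         1.00000000e+00]])}
```

View pics/scene0.png

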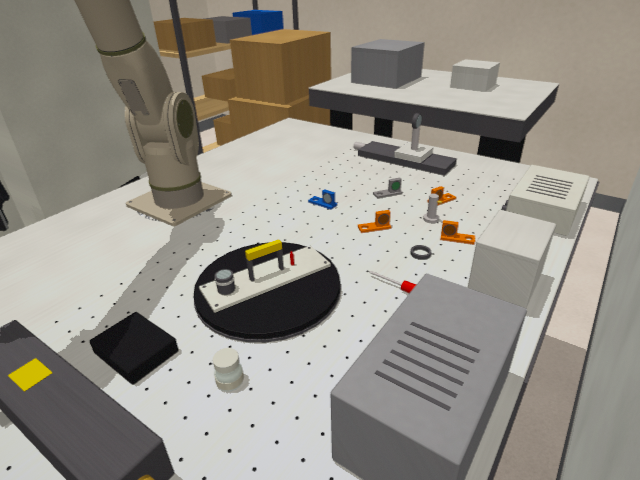

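View pics/top0.png

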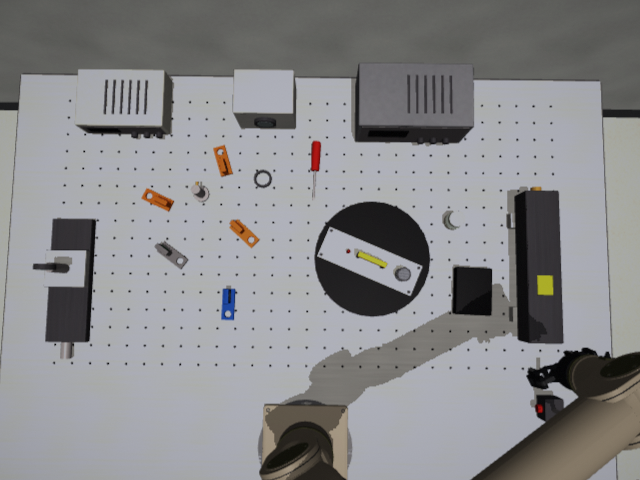

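View pics/wrist0.png

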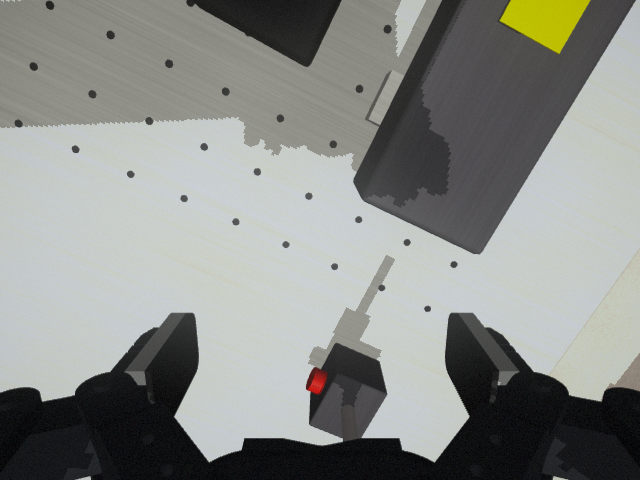

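The scene and top pictures show three orange holders, at about (244,233), (158,199) and (223,160) in the top view. The one at (244,233) is nearest the base. The carrier lies on the disc, with the peg at (348,251) and the handle at (371,259). I'll zoom in and measure.

```bash
cat > h.py <<'E'
import numpy as np, cv2
from scipy.spatial.transform import Rotation as R
from workcell import manip
def cam(name,obs=None):
    c=manip.calibration(name)
    if name=="wrist":
        o=obs or manip.get_obs(); T=np.eye(4);T[:3,:3]=R.from_quat(o["ee_rot"]).as_matrix();T[:3,3]=o["position"]
        W=T@c["tool_from_camera"]
    else: W=np.linalg.inv(c["view"])
    return c,W
def unproj(name,u,v,z,obs=None):
    c,W=cam(name,obs)
    d=np.array([(u-c["cx"])/c["fx"],-(v-c["cy"])/c["fy"],-1.]); d=W[:3,:3]@d; p=W[:3,3]
    return p+d*(z-p[2])/d[2]
def proj(name,P,obs=None):
    c,W=cam(name,obs); q=np.linalg.inv(W)@np.append(P,1)
    return np.array([c["cx"]+c["fx"]*q[0]/-q[2], c["cy"]-c["fy"]*q[1]/-q[2]])
E
python3 - <<'E'
from h import *
for n,p,z in [("base",(305,440),0),("o1",(244,233),.02),("o2",(158,199),.02),("o3",(223,160),.02),("peg",(348,251),.07),("hdl",(371,259),.1),("disc",(372,259),.025)]:
    q=unproj("top",*p,z); print(n,q.round(3),np.hypot(*q[:2]).round(3))
im=cv2.imread("pics/top0.png")
cv2.imwrite("pics/tz1.png",cv2.resize(im[200:260,215:275],None,fx=9,fy=9,interpolation=cv2.INTER_CUBIC))
cv2.imwrite("pics/tz2.png",cv2.resize(im[200:320,310:435],None,fx=5,fy=5,interpolation=cv2.INTER_CUBIC))
E
```

```text
base [0.02  0.003 0.   ] 0.02
o1 [0.586 0.181 0.02 ] 0.613
o2 [0.679 0.426 0.02 ] 0.802
o3 [0.793 0.246 0.02 ] 0.831
peg [ 0.534 -0.108  0.07 ] 0.545
hdl [ 0.512 -0.167  0.1  ] 0.538
disc [ 0.516 -0.177  0.025] 0.546
```

View pics/tz1.png

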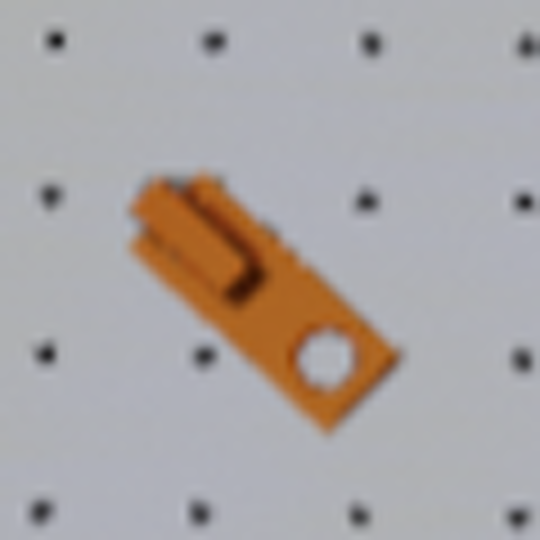

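View pics/tz2.png

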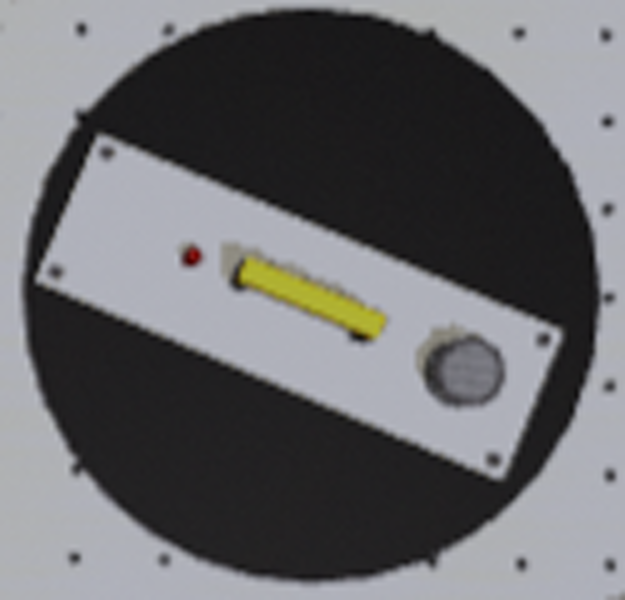

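The first crop shows the nearest orange holder: its hole centre is at zoom (326,358) and the frame is at the upper left. The second crop shows the carrier deck corners at (97,132), (563,328), (504,481) and (36,284), with the peg tip at (192,257).

```bash
cat >> h.py <<'E'
from scipy.optimize import least_squares
def fit(name,model,pix,z0,x0,obs=None):
    model=np.array(model,float);pix=np.array(pix,float)
    def W(x):
        c,s=np.cos(x[2]),np.sin(x[2])
        return [np.array([x[0]+c*m[0]-s*m[1],x[1]+s*m[0]+c*m[1],z0+m[2]]) for m in model]
    f=lambda x:(np.array([proj(name,p,obs) for p in W(x)])-pix).ravel()
    r=least_squares(f,x0); return r.x,np.abs(r.fun).reshape(-1,2).max(1).round(2)
E
python3 - <<'E'
from h import *
def z(pts,ox,oy,s): return [((x+.5)/s-.5+ox,(y+.5)/s-.5+oy) for x,y in pts]
# holder
H=[(17,-66,8),(-17,-66,8),(0,-50,8),(7,-20,48),(-7,-20,48),(-17,20,8)]
for th in (0.7,):
  pass
m=np.array(H)/1000
pix=z([(400,355),(328,433),(326,358),(255,272),(233,300),(130,247)],215,200,9)
for mm in (m,m*[-1,1,1]):
    print("holder",fit("top",mm,pix,0,[.586,.19,.8]))
C=np.array([(45,140,10),(-45,140,10),(-45,-140,10),(45,-140,10),(0,65,45)])/1000
# deck +y end = peg end = left corners
pp=z([(97,132),(36,284),(504,481),(563,328),(192,257)],310,200,5)
print("carrier",fit("top",C,pp,.025,[.516,-.177,-.4]))
E
```

```text
holder (array([ 0.60184629,  0.19928688, -0.74142062]), array([0.4 , 0.27, 0.36, 0.79, 1.  , 0.22]))
holder (array([ 0.58669465,  0.20868569, -0.36826864]), array([ 8.14, 11.67,  0.5 ,  6.6 ,  1.22,  2.2 ]))
carrier (array([ 0.51067289, -0.16881886, -0.38623177]), array([0.34, 0.57, 0.09, 0.43, 0.26]))
```

```bash
cat >> h.py <<'E'
def go(P,ang,o=None):
    "shift & turn to world TCP P, tool y at angle ang, pointing down; optional object P None"
    o=o or manip.get_obs(); A=R.from_quat(o["ee_rot"]).as_matrix()
    y=np.array([np.cos(ang),np.sin(ang),0]); zz=np.array([0,0,-1.]); B=np.column_stack([np.cross(y,zz),y,zz])
    return (A.T@(np.array(P)-o["position"])).round(4),R.from_matrix(A.T@B).as_rotvec().round(4)
E
python3 - <<'E'
from h import *
# view pose: camera is ahead of the TCP along tool x; stop above the holder
print(go([.602,.199,.20],-.741))
x=np.array([np.cos(.829),np.sin(.829)])
print(go([*(np.array([.602,.199])-0.07*x),.20],-.741))
E
```

```text
(array([ 0.6291, -0.5453,  0.0313]), array([-1.10e-03, -2.00e-04, -3.85e-01]))
(array([ 0.5642, -0.519 ,  0.0312]), array([-1.10e-03, -2.00e-04, -3.85e-01]))
```

```bash
python3 -m handwheel '[[[0.045,-0.038,0.0,0,0,-0.03,0.085],[0.09,-0.076,0.0,0,0,-0.06,0.085],[0.135,-0.114,0.0,0,0,-0.09,0.085],[0.18,-0.152,0,0,0,-0.12,0.085],[0.225,-0.19,0,0,0,-0.15,0.085],[0.27,-0.228,0,0,0,-0.18,0.085],[0.315,-0.27,0,0,0,-0.21,0.085],[0.36,-0.31,0,0,0,-0.24,0.085]]]'
python3 - <<'E'
from h import *
print(go([.602,.199,.20],-.741))
E
```

```text
clock: 1.15
position: [0.4608, -0.1275, 0.2314]
ee_rot: [0.942, 0.336, 0.0, 0.0]
ft_force: [0.6, -1.0, -0.3]
grip_width: 0.997
(array([ 0.316 , -0.1634,  0.0312]), array([ 0.0005,  0.0002, -0.1441]))
```

```bash
python3 -m handwheel '[[[0.05,-0.026,0.005,0,0,-0.024,0.085],[0.1,-0.052,0.01,0,0,-0.048,0.085],[0.15,-0.078,0.015,0,0,-0.072,0.085],[0.2,-0.104,0.02,0,0,-0.096,0.085],[0.25,-0.13,0.025,0,0,-0.12,0.085],[0.3,-0.155,0.03,0,0,-0.144,0.085],[0.316,-0.163,0.031,0,0,-0.144,0.085],[0.316,-0.163,0.031,0,0,-0.144,0.085]]]'
python3 - <<'E'
from h import *
o=manip.get_obs(); im=manip.camera("wrist"); cv2.imwrite("pics/w1.png",im); np.save("w1.npy",o,allow_pickle=True)
print(o["position"],go([.602,.199,.20],-.741))
E
```

```text
clock: 2.15
position: [0.6019, 0.1976, 0.1996]
ee_rot: [0.915, 0.403, -0.001, -0.0]
ft_force: [-0.7, -0.5, 0.5]
grip_width: 0.995
[0.60188441 0.19763136 0.1996236 ] (array([ 0.0022, -0.0021, -0.    ]), array([-0.    ,  0.0009, -0.0012]))
```

View pics/w1.png

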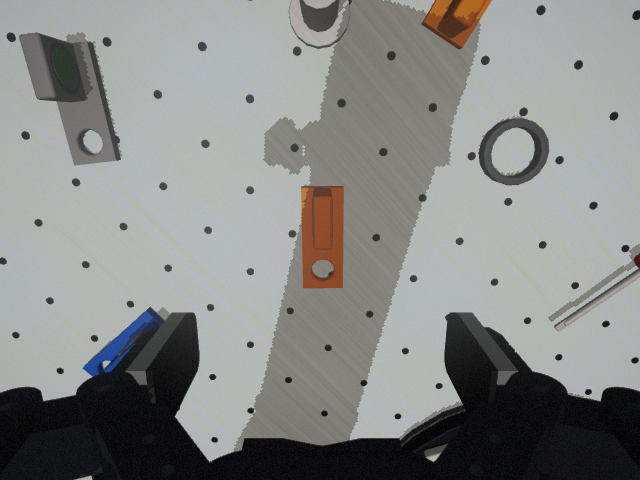

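The wrist view shows the orange holder upright in the middle: foot corners at about (302,187), (343,187), (343,288) and (303,288), hole at (322,269). The post, ring and blue holder stay clear of the fingers.

Run:
```python
from h import *
im=cv2.imread("pics/w1.png")
cv2.imwrite("pics/w1z.png",cv2.resize(im[175:300,280:365],None,fx=4.5,fy=4.5,interpolation=cv2.INTER_CUBIC))
```

```text
(no output)
```

View pics/w1z.png

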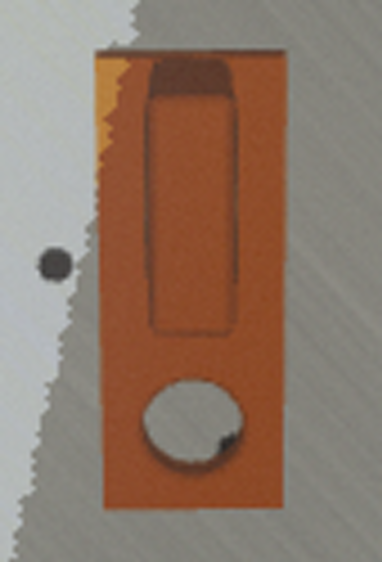

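Run:
```python
from h import *
o=np.load("w1.npy",allow_pickle=True).item()
s=4.5
pts=[(96,54),(286,54),(284,508),(104,508),(145,97),(238,97),(235,335),(150,335)]
pix=[((x+.5)/s-.5+280,(y+.5)/s-.5+175) for x,y in pts]
M=np.array([(-17,20,8),(17,20,8),(17,-66,8),(-17,-66,8),(-7,20,48),(7,20,48),(7,-20,48),(-7,-20,48)])/1000
r=fit("wrist",M,pix,0,[.602,.199,-.741],o); print(r)
print(go([r[0][0],r[0][1],.017],r[0][2]))
print(unproj("top",201,195,0))
```

```text
(array([ 0.60249291,  0.19653462, -0.73475573]), array([0.5 , 0.27, 0.35, 0.17, 0.58, 0.69, 0.49, 0.58]))
(array([ 0.0008, -0.    ,  0.183 ]), array([-0.    ,  0.0009, -0.0074]))
[0.69570419 0.31015772 0.        ]
```

```bash
python3 -m handwheel '[[[0.001,0,0.03,0,0,-0.007,0.07],[0.001,0,0.065,0,0,-0.007,0.06],[0.001,0,0.1,0,0,-0.007,0.05],[0.001,0,0.13,0,0,-0.007,0.05],[0.001,0,0.155,0,0,-0.007,0.05],[0.001,0,0.172,0,0,-0.007,0.05],[0.001,0,0.182,0,0,-0.007,0.05],[0.001,0,0.183,0,0,-0.007,0.05]]]' 40
python3 -m handwheel '[[[0,0,0,0,0,0,0.03],[0,0,0,0,0,0,0.02],[0,0,0,0,0,0,0.012],[0,0,0,0,0,0,0.005],[0,0,0,0,0,0,0.0],[0,0,0,0,0,0,0.0],[0,0,0,0,0,0,0.0]]]' 40
python3 -m handwheel '[[[0,0,-0.01,0,0,0,0],[0,0,-0.03,0,0,0,0],[0,0,-0.06,0,0,0,0],[0,0,-0.09,0,0,0,0],[0,0,-0.12,0,0,0,0],[0,0,-0.14,0,0,0,0],[0,0,-0.14,0,0,0,0]]]'
python3 - <<'E'
from h import *
o=manip.get_obs(); im=manip.camera("wrist"); cv2.imwrite("pics/w2.png",im); np.save("w2.npy",o,allow_pickle=True)
E
```

```text
clock: 3.2
position: [0.6029, 0.1969, 0.0173]
ee_rot: [0.914, 0.406, -0.0, 0.0]
ft_force: [-0.4, 0.2, 0.4]
grip_width: 0.587
clock: 4.08
position: [0.6033, 0.1976, 0.018]
ee_rot: [0.914, 0.406, 0.001, 0.0]
ft_force: [-0.3, -0.5, 5.5]
grip_width: 0.155
clock: 4.95
position: [0.6036, 0.1978, 0.1592]
ee_rot: [0.914, 0.406, 0.001, 0.0]
ft_force: [-1.1, -0.1, -1.8]
grip_width: 0.157
```

View pics/w2.png

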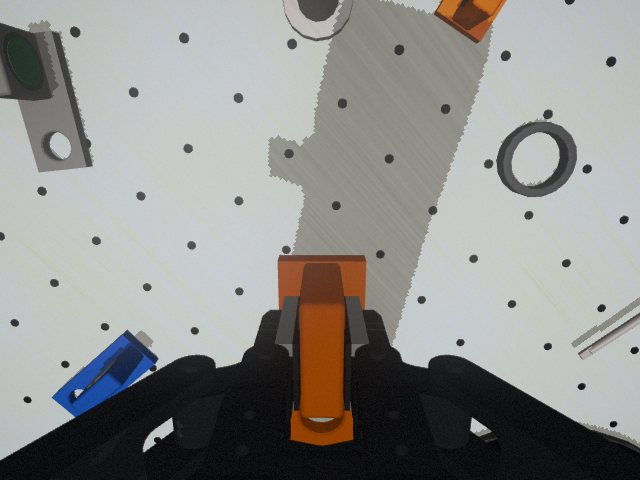

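The holder is held by the frame. I'll fit its pose in the hand to see whether it slipped or tilted.

Run:
```python
from h import *
im=cv2.imread("pics/w2.png")
cv2.imwrite("pics/w2z.png",cv2.resize(im[245:450,260:385],None,fx=4,fy=4,interpolation=cv2.INTER_CUBIC)[:600*2])
im2=cv2.resize(im[245:450,260:385],None,fx=2.9,fy=2.9,interpolation=cv2.INTER_CUBIC); cv2.imwrite("pics/w2z.png",im2)
o=np.load("w2.npy",allow_pickle=True).item()
# predicted if holder undisturbed when lifted: holder in tool: x=0,y=0,z=0.018 below
A=R.from_quat(o["ee_rot"]).as_matrix()
for m in [(-17,20,0),(17,20,0),(-17,20,8),(17,20,8),(-7,20,48),(7,20,48),(-7,-20,48),(7,-20,48),(-17,-66,8),(17,-66,8)]:
    t=np.array([m[1],m[0],18-m[2]])/1000
    print(m,((proj("wrist",o["position"]+A@t,o)-[260,245])*2.9).round(0))
```

```text
(-17, 20, 0) [49. 18.]
(17, 20, 0) [295.  18.]
(-17, 20, 8) [43. 36.]
(17, 20, 8) [300.  36.]
(-7, 20, 48) [100. 159.]
(7, 20, 48) [239. 159.]
(-7, -20, 48) [106. 495.]
(7, -20, 48) [234. 495.]
(-17, -66, 8) [ 61. 574.]
(17, -66, 8) [284. 574.]
```

View pics/w2z.png

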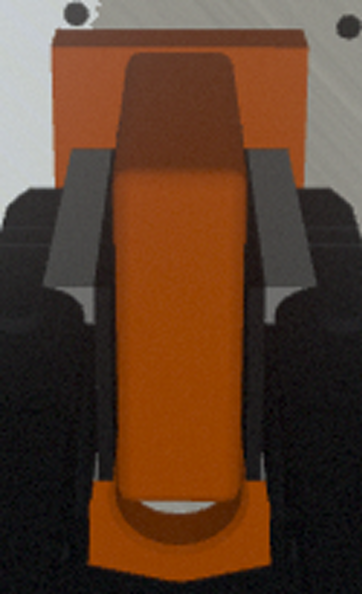

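Run:
```python
from h import *
o=np.load("w2.npy",allow_pickle=True).item()
A=R.from_quat(o["ee_rot"]).as_matrix()
M=[(-17,20,0),(17,20,0),(-17,20,8),(17,20,8),(-7,20,48),(7,20,48),(-7,-20,48),(7,-20,48)]
P=np.array([(53,30),(307,30),(51,47),(308,47),(113,170),(245,170),(117,501),(243,501)])/2.9+[260,245]
def f(x):
    r=[]
    for m,p in zip(M,P):
        t=np.array([m[1],m[0],-m[2]])/1000; t=R.from_rotvec([0,x[3],x[4]]).apply(t)+[x[0],x[1],x[2]]
        r+=list(proj("wrist",o["position"]+A@t,o)-p)
    return r
s=least_squares(f,[0,0,.018,0,0]); print(s.x.round(4),np.round(s.fun,1))
x=s.x; print("eye in tool",(R.from_rotvec([0,x[3],x[4]]).apply([-.05,0,0])+x[:3]).round(4))
# next: view pose above carrier: TCP 0.25, holder aligned w/ carrier, backed outward so wrist sees peg
c=np.array([.5107,-.1688]); th=-.386; yd=np.array([-np.sin(th),np.cos(th)])
for d in (.115,.02): print(c+d*yd, go([*(c+d*yd),.22],th,o))
```

```text
[-0.002   0.0011  0.019  -0.0066 -0.0013] [ 1.7 -0.3 -2.1 -0.4  0.4  0.  -0.5 -0.1 -0.7 -0.1  1.1 -0.1 -0.   0.4
 -0.   0.4]
eye in tool [-0.052   0.0011  0.0187]
[ 0.55399586 -0.06226142] (array([-0.226 ,  0.1377, -0.0611]), array([ 0.0021, -0.0021, -0.349 ]))
[ 0.51822971 -0.15027155] (array([-0.3153,  0.1702, -0.0613]), array([ 0.0021, -0.0021, -0.349 ]))
```

```bash
python3 -m handwheel '[[[-0.035,0.019,-0.02,0,0,-0.04,0],[-0.08,0.042,-0.04,0,0,-0.09,0],[-0.125,0.066,-0.05,0,0,-0.14,0],[-0.17,0.092,-0.06,0,0,-0.19,0],[-0.215,0.116,-0.06,0,0,-0.24,0],[-0.26,0.14,-0.06,0,0,-0.29,0],[-0.295,0.16,-0.06,0,0,-0.33,0],[-0.315,0.17,-0.06,0,0,-0.349,0]]]'
python3 -m handwheel '[[[0,0,0,0,0,0,0],[0,0,0,0,0,0,0]]]'
python3 - <<'E'
from h import *
o=manip.get_obs(); im=manip.camera("wrist"); cv2.imwrite("pics/w3.png",im); np.save("w3.npy",o,allow_pickle=True)
th=-.386
print(go([.5182,-.1503,.22],th,o), proj("wrist",[.535,-.109,.07],o))
E
```

```text
clock: 6.0
position: [0.5162, -0.1529, 0.2157]
ee_rot: [0.83, 0.557, -0.001, -0.001]
ft_force: [-0.6, -0.1, -0.5]
grip_width: 0.159
clock: 6.25
position: [0.5177, -0.149, 0.2166]
ee_rot: [0.829, 0.559, -0.0, -0.001]
ft_force: [0.8, 0.2, -0.1]
grip_width: 0.158
(array([-0.001 ,  0.0009, -0.0034]), array([-0.0012, -0.0005,  0.0008])) [322.5449949  161.70703923]
```

View pics/w3.png

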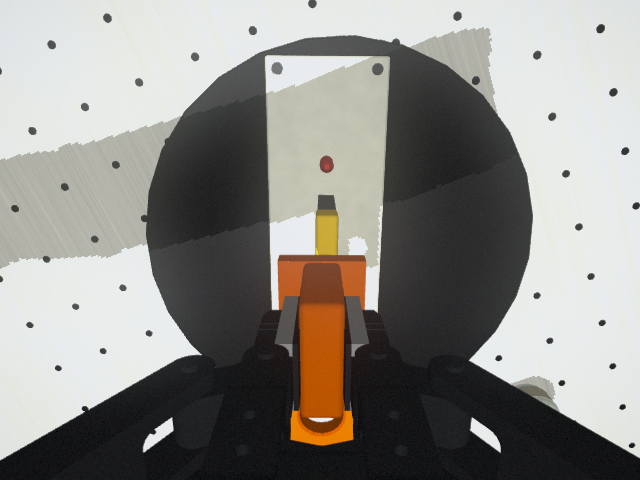

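The wrist view over the carrier shows the deck's outer corners at about (265,56) and (390,56), the peg near (327,163), and the handle bar end below it.

Run:
```python
from h import *
im=cv2.imread("pics/w3.png")
a=cv2.resize(im[45:265,255:400],None,fx=2.7,fy=2.7,interpolation=cv2.INTER_CUBIC)
b=cv2.resize(im[150:180,310:345],None,fx=10,fy=10,interpolation=cv2.INTER_CUBIC)
c=np.zeros((600,760,3),np.uint8); c[:a.shape[0],:a.shape[1]]=a; c[:300,400:750]=b
cv2.imwrite("pics/w3z.png",c)
```

```text
(no output)
```

View pics/w3z.png

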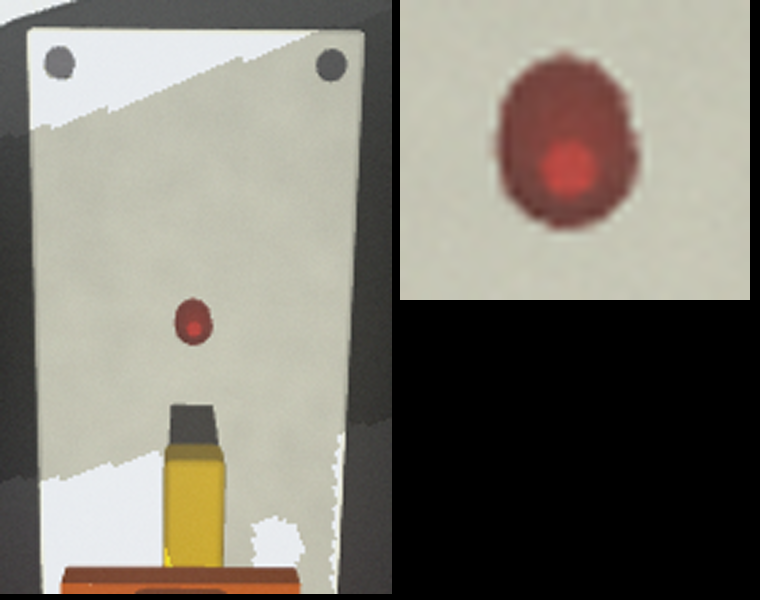

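Run:
```python
from h import *
o=np.load("w3.npy",allow_pickle=True).item()
q=lambda x,y:((x+.5)/2.7-.5+255,(y+.5)/2.7-.5+45)
pix=[q(28,29),q(363,31),(326.4,166.2),q(165,460),q(224,460)]
M=np.array([(-45,140,10),(45,140,10),(0,65,45),(-7,40,85),(7,40,85)])/1000
r=fit("wrist",M,pix,.025,[.51,-.169,-.386],o);print(r)
x,y,th=r[0]; yd=np.array([-np.sin(th),np.cos(th)]);xd=np.array([np.cos(th),np.sin(th)])
peg=np.array([x,y])+.065*yd; print("peg",peg, unproj("wrist",326.4,166.2,.07,o))
# TCP target so that eye (tool -.052,+.0011, yaw -.0013 about z) on peg: tool x=yd, tool y=xd
tcp=peg+.052*yd-.0011*xd; print("tcp",tcp)
for zz in (.22,.105,.0537): print(go([*tcp,zz],th,o))
```

```text
(array([ 0.51139428, -0.17329214, -0.39158827]), array([1.16, 1.1 , 0.64, 0.62, 0.58]))
peg [ 0.53620198 -0.11321238] [ 0.53630337 -0.11278626  0.07      ]
tcp [ 0.5550314  -0.06472875]
(array([ 0.0921,  0.0029, -0.0034]), array([-0.0012, -0.0005,  0.0064]))
(array([0.0921, 0.0031, 0.1116]), array([-0.0012, -0.0005,  0.0064]))
(array([0.0921, 0.0031, 0.1629]), array([-0.0012, -0.0005,  0.0064]))
```

```bash
python3 -m handwheel '[[[0.025,0.001,0,0,0,0.002,0],[0.055,0.002,0.0,0,0,0.004,0],[0.08,0.003,0.01,0,0,0.006,0],[0.092,0.003,0.03,0,0,0.006,0],[0.092,0.003,0.06,0,0,0.006,0],[0.092,0.003,0.085,0,0,0.006,0],[0.092,0.003,0.1,0,0,0.006,0],[0.092,0.003,0.1,0,0,0.006,0]]]'
python3 - <<'E'
from h import *
o=manip.get_obs(); np.save("w4.npy",o,allow_pickle=True)
a=manip.camera("wrist");b=manip.camera("scene");c=manip.camera("top")
cv2.imwrite("pics/w4.png",a)
cv2.imwrite("pics/s4.png",cv2.resize(b[200:300,210:340],None,fx=6,fy=6,interpolation=cv2.INTER_CUBIC))
cv2.imwrite("pics/t4.png",cv2.resize(c[200:300,300:430],None,fx=6,fy=6,interpolation=cv2.INTER_CUBIC))
print(o["position"],go([.5550,-.0647,.1166],-.3916,o))
E
```

```text
clock: 7.3
position: [0.5544, -0.0661, 0.1161]
ee_rot: [0.831, 0.556, -0.001, -0.001]
ft_force: [-0.5, 0.5, -1.0]
grip_width: 0.154
[ 0.55438854 -0.06610418  0.11609513] (array([ 0.0015,  0.    , -0.0005]), array([-0.0021,  0.0004, -0.0002]))
```

View pics/s4.png

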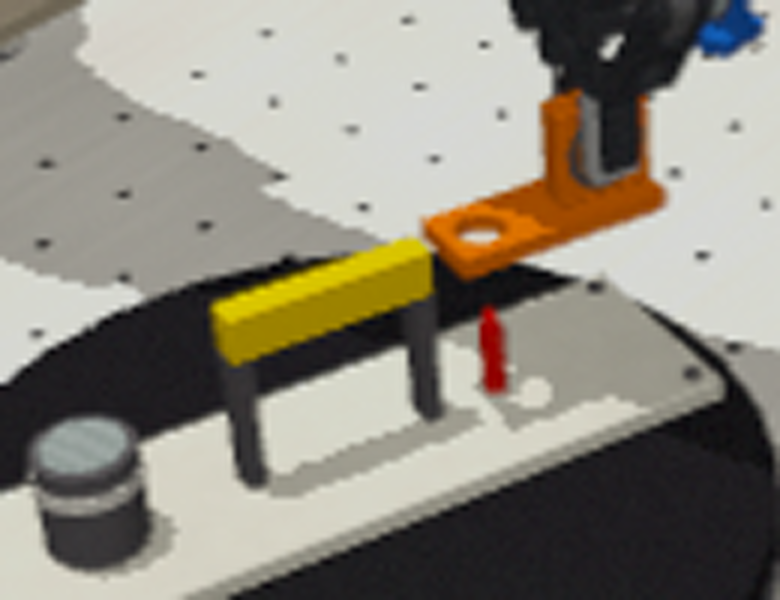

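View pics/w4.png

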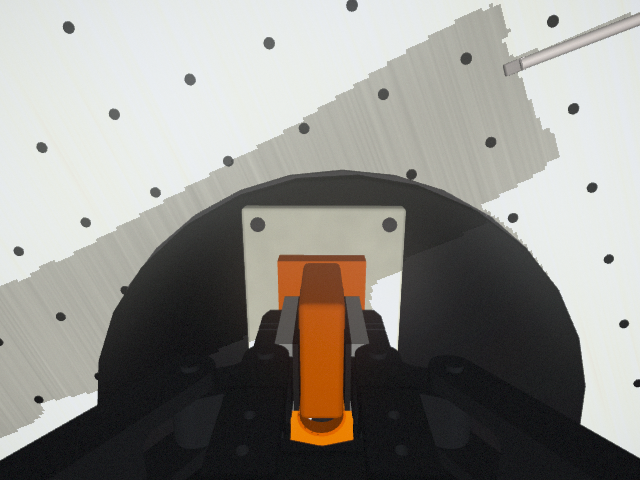

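View pics/t4.png

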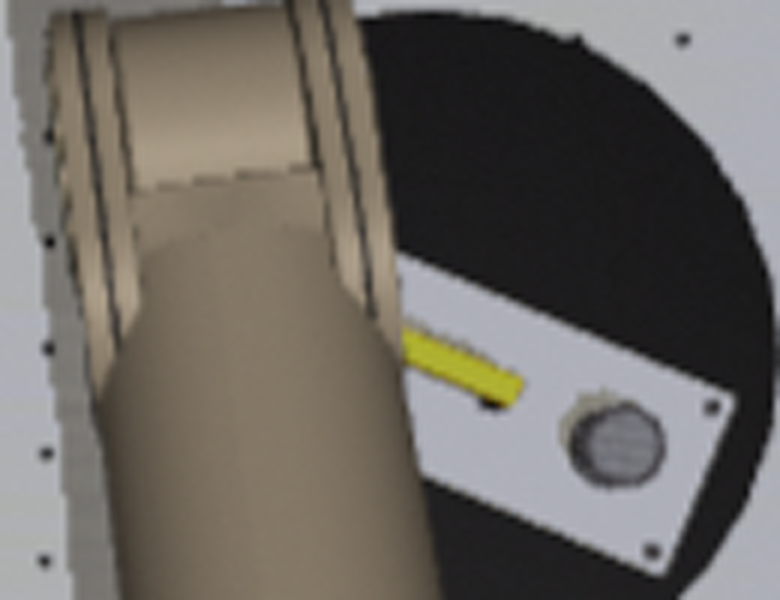

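Run:
```python
from h import *
o=np.load("w4.npy",allow_pickle=True).item()
q=lambda x,y:((x+.5)/6-.5+210,(y+.5)/6-.5+200)
h=unproj("scene",*q(481,230),o["position"][2]-.0187+.008); p=unproj("scene",*q(489,309),.0695)
A=R.from_quat(o["ee_rot"]).as_matrix()
pf=unproj("scene",*q(495,389),.035)
print(h,p,pf,"peg-hole in tool",(A.T@(p-h)).round(4))
```

```text
[ 0.53568366 -0.11099501  0.10539513] [ 0.53545438 -0.10950952  0.0695    ] [ 0.53763292 -0.11198339  0.035     ] peg-hole in tool [ 0.0013 -0.0007  0.0359]
```

The scene camera puts the hole within 1.5 mm of the peg axis, which agrees with the wrist fit. I'll shift 1.5 mm and lower over the tip.

```bash
python3 -m handwheel '[[[0.0015,0,0.005,-0.001,0,0,0],[0.0015,0,0.012,-0.001,0,0,0],[0.0015,0,0.018,-0.001,0,0,0],[0.0015,0,0.024,-0.001,0,0,0],[0.0015,0,0.030,-0.001,0,0,0],[0.0015,0,0.036,-0.001,0,0,0],[0.0015,0,0.042,-0.001,0,0,0],[0.0015,0,0.042,-0.001,0,0,0]]]'
python3 - <<'E'
from h import *
o=manip.get_obs(); np.save("w5.npy",o,allow_pickle=True)
b=manip.camera("scene")
cv2.imwrite("pics/s5.png",cv2.resize(b[200:300,210:340],None,fx=6,fy=6,interpolation=cv2.INTER_CUBIC))
print(o["position"],go([.5550,-.0647,.1166],-.3916,o))
E
```

```text
clock: 8.45
position: [0.5554, -0.0648, 0.0748]
ee_rot: [0.831, 0.556, -0.0, 0.0]
ft_force: [0.3, -0.1, -0.5]
grip_width: 0.162
[ 0.55539685 -0.06477719  0.07476915] (array([-0.0001, -0.0004, -0.0418]), array([ 0.0002,  0.0002, -0.0004]))
```

View pics/s5.png

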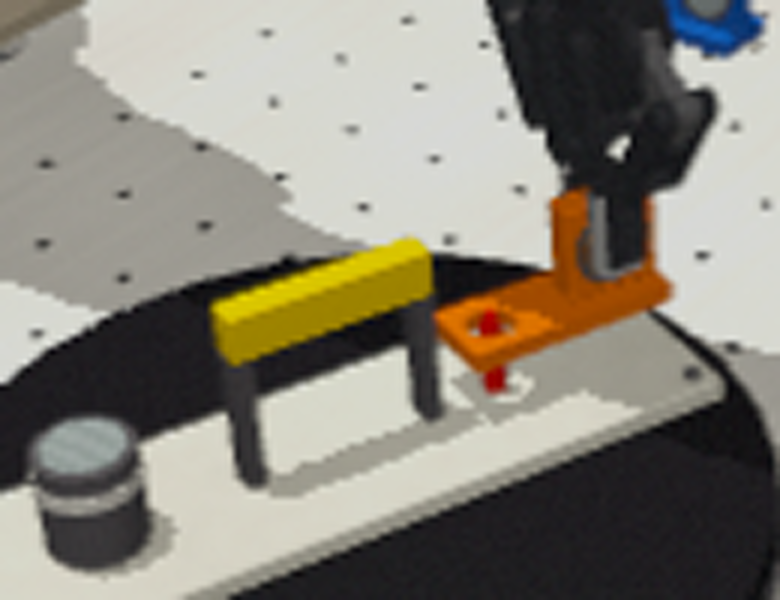

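The peg tip now stands through the hole, well centred at (490,322), with no contact force. I'll lower it slowly.

```bash
python3 -m handwheel '[[[0,0,0.005,0,0,0,0],[0,0,0.010,0,0,0,0],[0,0,0.014,0,0,0,0],[0,0,0.017,0,0,0,0],[0,0,0.018,0,0,0,0],[0,0,0.0185,0,0,0,0]]]'
python3 -m handwheel '[[[0,0,0.0005,0,0,0,0],[0,0,0.001,0,0,0,0]]]'
python3 -m handwheel '[[[0,0,0.0005,0,0,0,0],[0,0,0.001,0,0,0,0]]]'
```

```text
clock: 9.25
position: [0.5558, -0.0648, 0.0569]
ee_rot: [0.831, 0.556, 0.0, 0.0]
ft_force: [0.1, 0.6, -0.0]
grip_width: 0.159
clock: 9.5
position: [0.5558, -0.0648, 0.0559]
ee_rot: [0.831, 0.556, 0.0, 0.001]
ft_force: [0.4, -0.1, -1.2]
grip_width: 0.157
clock: 9.75
position: [0.5557, -0.0648, 0.0548]
ee_rot: [0.831, 0.556, 0.0, 0.0]
ft_force: [0.6, -0.1, -1.4]
grip_width: 0.162
```

```bash
python3 -m handwheel '[[[0,0,0.0005,0,0,0,0],[0,0,0.0005,0,0,0,0]]]'
python3 -m handwheel '[[[0,0,0.0005,0,0,0,0],[0,0,0.0005,0,0,0,0]]]'
python3 -m handwheel '[[[0,0,0.0005,0,0,0,0],[0,0,0.0005,0,0,0,0]]]'
```

```text
clock: 10.0
position: [0.5557, -0.0648, 0.0543]
ee_rot: [0.831, 0.556, 0.0, 0.0]
ft_force: [0.6, 0.0, 0.2]
grip_width: 0.157
clock: 10.25
position: [0.5557, -0.0648, 0.0538]
ee_rot: [0.831, 0.556, 0.0, 0.0]
ft_force: [0.4, 0.0, 0.0]
grip_width: 0.158
clock: 10.5
position: [0.5557, -0.0648, 0.0533]
ee_rot: [0.831, 0.556, 0.0, 0.0]
ft_force: [0.0, -0.1, -0.3]
grip_width: 0.159
```

```bash
python3 -m handwheel '[[[0,0,0.0005,0,0,0,0],[0,0,0.0005,0,0,0,0]]]'
python3 -m handwheel '[[[0,0,0.0005,0,0,0,0],[0,0,0.0005,0,0,0,0]]]'
python3 - <<'E'
from h import *
b=manip.camera("scene")
cv2.imwrite("pics/s6.png",cv2.resize(b[220:290,270:340],None,fx=8,fy=8,interpolation=cv2.INTER_CUBIC))
E
```

```text
clock: 10.75
position: [0.5558, -0.0649, 0.053]
ee_rot: [0.831, 0.556, 0.0, 0.001]
ft_force: [-1.2, -0.8, 3.6]
grip_width: 0.157
clock: 11.0
position: [0.5558, -0.0648, 0.053]
ee_rot: [0.831, 0.556, 0.0, 0.001]
ft_force: [-3.2, -0.2, 9.0]
grip_width: 0.157
```

View pics/s6.png

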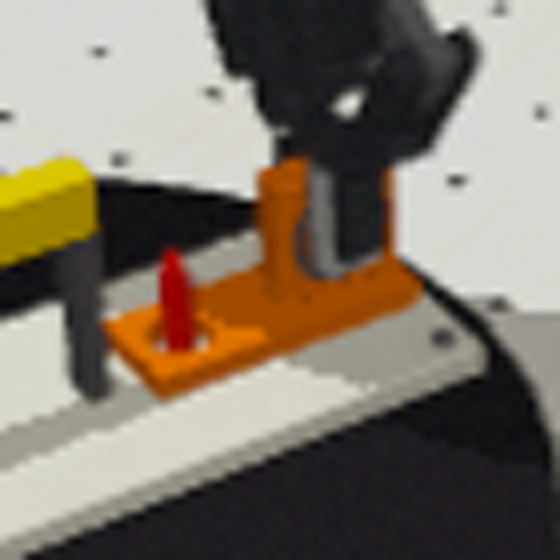

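The foot is seated on the deck: contact came at z=0.053 with a light 9 N, and the peg shows centred in the hole. I'll ease off, release and rise.

```bash
python3 -m handwheel '[[[0,0,-0.0006,0,0,0,0.0],[0,0,-0.0007,0,0,0,0.02],[0,0,-0.0007,0,0,0,0.03],[0,0,-0.0007,0,0,0,0.04],[0,0,-0.0007,0,0,0,0.055],[0,0,-0.0007,0,0,0,0.055],[0,0,-0.0007,0,0,0,0.055]]]'
python3 -m handwheel '[[[0,0,-0.01,0,0,0,0.055],[0,0,-0.03,0,0,0,0.055],[0,0,-0.06,0,0,0,0.055],[0,0,-0.09,0,0,0,0.055],[-0.02,0,-0.11,0,0,0,0.055],[-0.06,0,-0.12,0,0,0,0.055],[-0.1,0,-0.12,0,0,0,0.055],[-0.115,0,-0.12,0,0,0,0.055]]]'
python3 -m handwheel '[[[0,0,0,0,0,0,0.055],[0,0,0,0,0,0,0.055]]]'
python3 - <<'E'
from h import *
o=manip.get_obs(); np.save("w7.npy",o,allow_pickle=True)
a=manip.camera("wrist");b=manip.camera("scene")
cv2.imwrite("pics/w7.png",a)
cv2.imwrite("pics/s7.png",cv2.resize(b[200:300,210:340],None,fx=6,fy=6,interpolation=cv2.INTER_CUBIC))
E
```

```text
clock: 11.92
position: [0.5557, -0.0648, 0.053]
ee_rot: [0.831, 0.556, 0.0, 0.0]
ft_force: [0.8, 0.0, 0.0]
grip_width: 0.644
clock: 12.92
position: [0.511, -0.1736, 0.1746]
ee_rot: [0.832, 0.555, 0.0, 0.001]
ft_force: [0.2, 0.4, 0.0]
grip_width: 0.646
clock: 13.18
position: [0.5123, -0.1694, 0.1735]
ee_rot: [0.831, 0.557, 0.001, 0.0]
ft_force: [0.5, 0.5, 0.6]
grip_width: 0.649
```

View pics/w7.png

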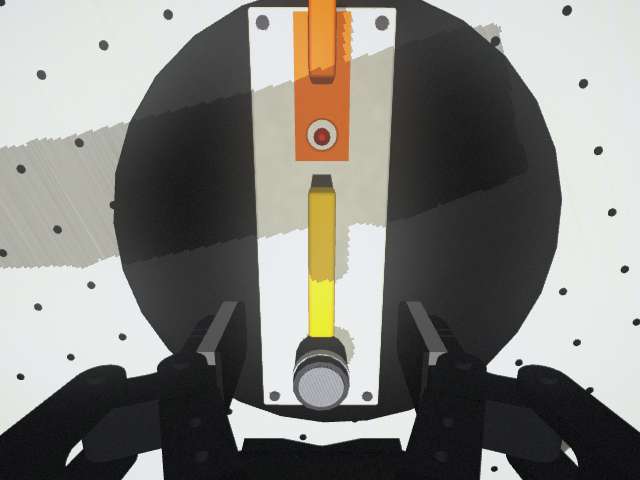

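View pics/s7.png

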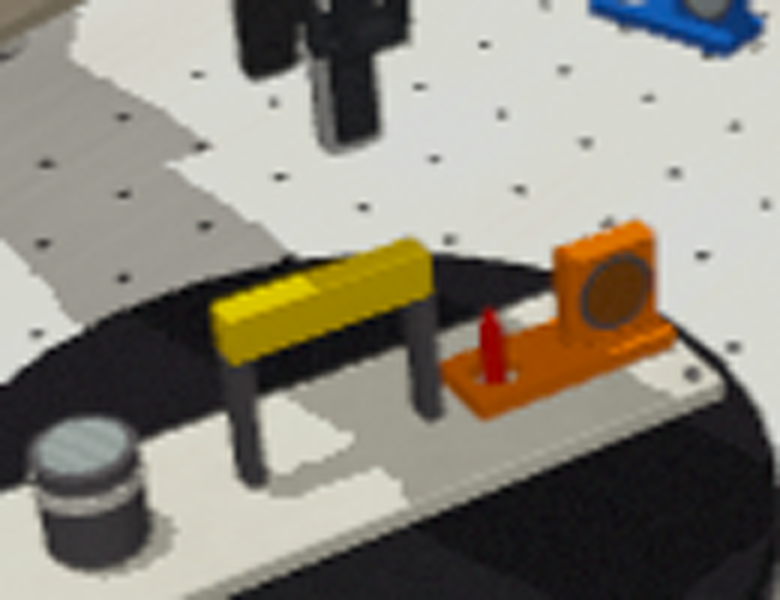

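The holder is seated flat, with the peg at (322,136) in the middle of the hole and the frame outward. The handle bar is at (309–335, 190–337) in the wrist view. Next I'll refit the carrier for the handle grasp.

Run:
```python
from h import *
o=np.load("w7.npy",allow_pickle=True).item()
pix=[(249,8),(396,9),(380,404),(264,404),(322,137),(308.5,192),(335,192),(310,337),(333.5,337)]
M=np.array([(-45,140,10),(45,140,10),(45,-140,10),(-45,-140,10),(0,65,45),(-7,40,85),(7,40,85),(-7,-40,85),(7,-40,85)])/1000
r=fit("wrist",M,pix,.025,[.51,-.169,-.386],o);print(r)
x,y,th=r[0]
print(o["position"],go([x,y,.0795],th,o))
```

```text
(array([ 0.51169713, -0.17335359, -0.39133349]), array([1.81, 2.28, 1.16, 0.84, 0.55, 0.52, 1.28, 0.88, 1.16]))
[ 0.51234537 -0.16937725  0.17346328] (array([-0.004 ,  0.0008,  0.094 ]), array([ 0.0015, -0.0007,  0.0013]))
```

```bash
python3 -m handwheel '[[[-0.0025,0,0.015,0.001,0,0.001,0.055],[-0.0025,0,0.035,0.001,0,0.001,0.055],[-0.0025,0,0.055,0.001,0,0.001,0.055],[-0.0025,0,0.072,0.001,0,0.001,0.055],[-0.0025,0,0.086,0.001,0,0.001,0.055],[-0.0025,0,0.093,0.001,0,0.001,0.055],[-0.0025,0,0.093,0.001,0,0.001,0.055],[-0.0025,0,0.093,0.001,0,0.001,0.055]]]'
python3 - <<'E'
from h import *
o=manip.get_obs(); np.save("w8.npy",o,allow_pickle=True)
a=manip.camera("wrist")
cv2.imwrite("pics/w8.png",a)
print(o["position"],go([.5117,-.1734,.0795],-.3914,o))
E
```

```text
clock: 14.28
position: [0.5113, -0.1735, 0.0806]
ee_rot: [0.832, 0.555, 0.0, 0.0]
ft_force: [-1.0, 0.4, 0.1]
grip_width: 0.645
[ 0.51128375 -0.17349285  0.08060971] (array([0.0002, 0.0003, 0.0011]), array([ 0.0011,  0.    , -0.0016]))
```

View pics/w8.png

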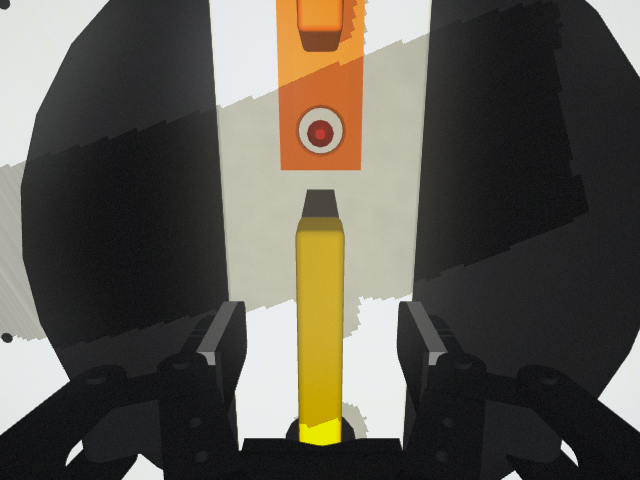

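The bar sits centred between the open fingers: columns 296–344, with the fingers at 245 and 397. I'll close firmly and lift slowly.

```bash
python3 -m handwheel '[[[0,0,0,0,0,0,0.035],[0,0,0,0,0,0,0.02],[0,0,0,0,0,0,0.01],[0,0,0,0,0,0,0],[0,0,0,0,0,0,0],[0,0,0,0,0,0,0],[0,0,0,0,0,0,0]]]' 100
python3 -m handwheel '[[[0,0,-0.002,0,0,0,0],[0,0,-0.005,0,0,0,0],[0,0,-0.009,0,0,0,0],[0,0,-0.014,0,0,0,0],[0,0,-0.018,0,0,0,0],[0,0,-0.02,0,0,0,0],[0,0,-0.02,0,0,0,0]]]'
python3 - <<'E'
from h import *
o=manip.get_obs()
print(o["torque"])
a=manip.camera("wrist");b=manip.camera("scene")
cv2.imwrite("pics/w9.png",a)
cv2.imwrite("pics/s9.png",cv2.resize(b[190:310,190:350],None,fx=5,fy=5,interpolation=cv2.INTER_CUBIC))
E
```

```text
clock: 15.2
position: [0.5108, -0.1734, 0.0804]
ee_rot: [0.832, 0.555, -0.0, 0.0]
ft_force: [-2.3, 1.2, 4.7]
grip_width: 0.141
clock: 16.08
position: [0.5109, -0.1734, 0.1002]
ee_rot: [0.832, 0.555, 0.0, 0.0]
ft_force: [-0.0, 1.0, -4.3]
grip_width: 0.147
[-0.01220115 -0.02051638  0.04313349]
```

View pics/s9.png

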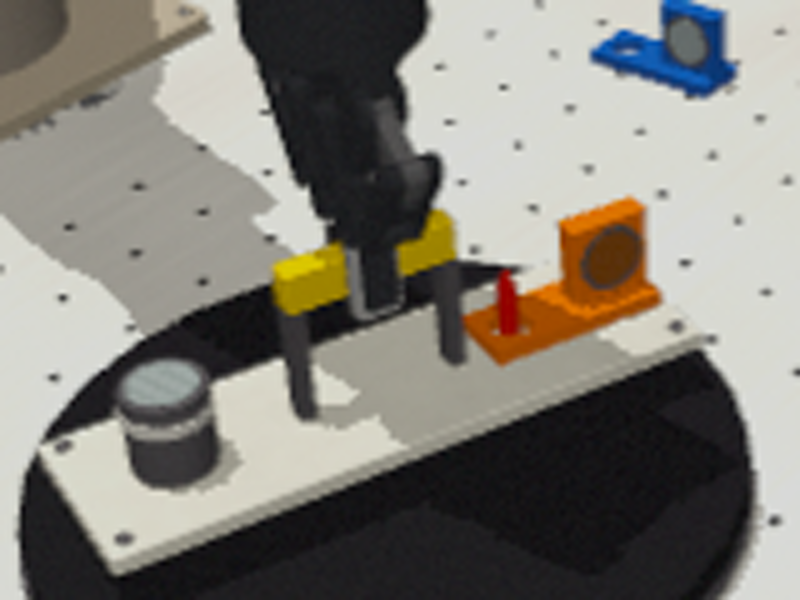

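View pics/w9.png

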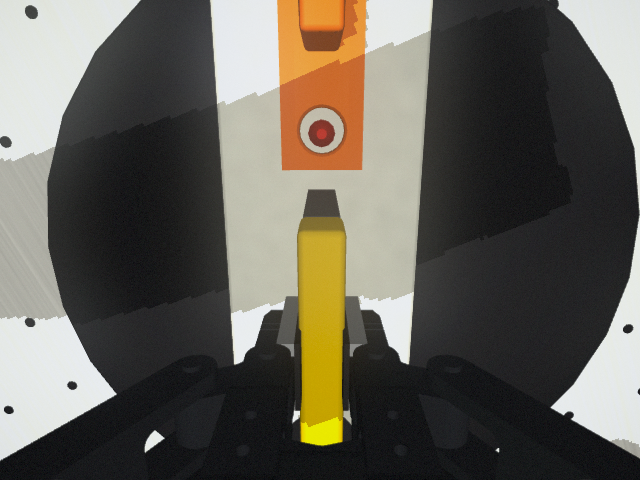

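In hand, the carrier looks unchanged relative to the wrist (peg at (322,132) against (320,132) before), so it hasn't tilted. I'll lift the remaining 80 mm.

```bash
python3 -m handwheel '[[[0,0,-0.005,0,0,0,0],[0,0,-0.014,0,0,0,0],[0,0,-0.025,0,0,0,0],[0,0,-0.037,0,0,0,0],[0,0,-0.049,0,0,0,0],[0,0,-0.061,0,0,0,0],[0,0,-0.071,0,0,0,0],[0,0,-0.078,0,0,0,0]]]'
python3 -m handwheel '[[[0,0,-0.003,0,0,0,0],[0,0,-0.003,0,0,0,0],[0,0,-0.003,0,0,0,0],[0,0,-0.003,0,0,0,0],[0,0,-0.003,0,0,0,0],[0,0,-0.003,0,0,0,0]]]'
python3 - <<'E'
from h import *
o=manip.get_obs()
print(o["position"],R.from_quat(o["ee_rot"]).as_matrix()[:,2],o["torque"],abs(o["joint_velocities"]).max())
a=manip.camera("wrist");b=manip.camera("scene")
cv2.imwrite("pics/w10.png",a)
cv2.imwrite("pics/s10.png",cv2.resize(b[150:310,180:350],None,fx=3.7,fy=3.7,interpolation=cv2.INTER_CUBIC)[:600]); cv2.imwrite("pics/s10f.png",b)
E
```

```text
clock: 17.18
position: [0.511, -0.1734, 0.1788]
ee_rot: [0.832, 0.555, 0.0, 0.0]
ft_force: [-0.1, 0.1, -4.6]
grip_width: 0.148
clock: 17.92
position: [0.5108, -0.1733, 0.181]
ee_rot: [0.832, 0.555, 0.0, 0.0]
ft_force: [0.2, -0.7, -4.9]
grip_width: 0.151
[ 0.51084311 -0.17334966  0.18095875] [ 4.57465002e-06 -2.40660294e-06 -1.00000000e+00] [-0.0534687   0.073752    0.01151256] 0.0020437653950521936
```

View pics/s10.png

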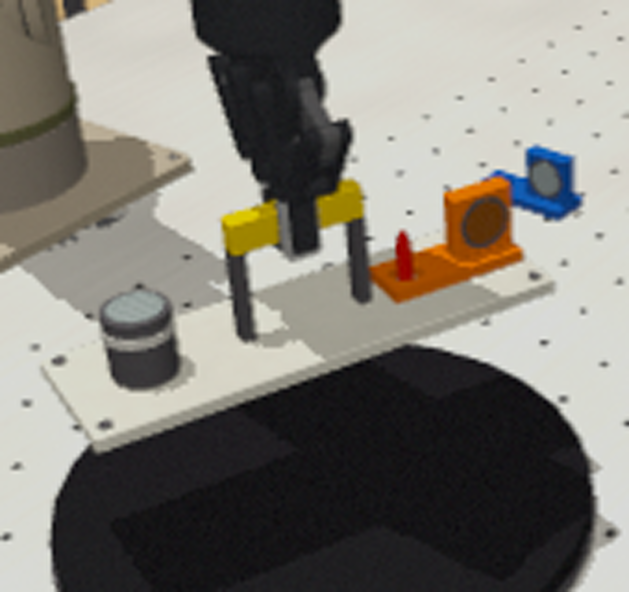

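View pics/w10.png

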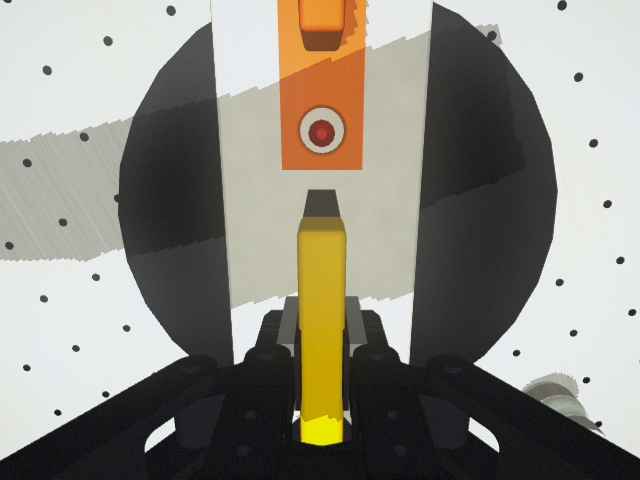

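The carrier is 100 mm up and still, and the in-hand view matches the one from just after it left the disc. The holder is seated. I'm handing in.

```bash
python3 -c "
from workcell import manip
print(manip.hand_in()); print(manip.get_obs()['clock'])"
```

```text
the job is handed in; nothing more can be done
None
the job is handed in; nothing more can be done
```

I hung the orange holder nearest the base on the red peg, with its foot flat on the deck and its frame at the outer end. I set it down with about 9 N and let go. I then gripped the yellow handle with 100 N and lifted the loaded carrier straight up 100 mm. I handed in at about 18 s of the 53 s allowed, still holding the carrier there.

**Last checks:**
- **Position and level:** the tool rose from z = 0.080 m to 0.181 m with less than 1 mm of sideways drift. It was vertical, and the joints were almost still (0.002 rad/s at most).
- **In hand:** the carrier looks the same in the wrist picture at 100 mm as at 20 mm, so it did not tilt or slip on the way up. I judged level from these pictures and did not measure the angle separately.
- **Holder:** the peg shows in the middle of the hole. The wrist force of about 5 N is close to the loaded carrier's weight.

**Disagreement:** the top camera's position for the peg was about 4 mm off the wrist camera's. I used the wrist fit, and the scene view and the seating bore it out.

I did not touch the other objects, but I took no final top picture to confirm they had not moved.

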